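Start the T-bar bolt of the gas dryer

TASK

The T-bar bolt stands loose on the mouth of the gas dryer's threaded boss, its thread not yet caught. Grip its bar and turn it backward (anticlockwise from above) until you feel or see it drop by one thread, stop there, then turn it forward (clockwise) one full turn so that it is well started, and finish while still holding the bar steady in the gripper. Never pull the bolt up out of the boss, and leave the bottle, spanner and cartridge where they are.

Things in the scene. Friction and masses are not known exactly. Their poses are not given: they have to be found in the camera images.
- tbolt: Steel T-bar bolt in the boss, about 0.25 kg. Head: flat-sided bar 50 mm long (its x), 14 mm thick (y), 26 mm tall; origin at the bar's centre, z up the bolt's axis. Below it a neck 20 mm and a threaded shank 24 mm across. It only turns and moves up or down on the boss's axis, turns easily (0.03 N m) and stays where left. A closed gripper carries it: it drops only if let go or pushed lightly.
- bolt_turn (a joint): turning angle of the bolt in the boss, rad; grows when turned backward (anticlockwise from above) and keeps counting over full turns. Use its changes: the drop comes after 0.5 to 1.8 rad of backward turning, and has to be felt out (push down with about 5 N after each small step, or let go and look).
- bolt_lift (a joint): height of the bolt along its axis, m, up positive: -0.002 to 0 at the start, climbing 1 mm per rad while turned backward; falls to about -0.006 at the thread drop; then about -0.012 after one full turn forward.
- housing: gas dryer housing, fixed to the bench: grey base plate 110 x 110 x 10 mm, aluminium body 72 mm across up to 70 mm height, on it the round steel boss 40 mm across; brass tube fittings stick out along its own +-y to 67 mm from the axis at 42 mm height. Origin on the bench under the bolt's axis, z up.
- boss_top (a point): centre of the boss's top face, 90 mm above the bench, on the bolt's axis; bar centre 46 mm above it at the start, 35 mm at the end. Inside: single right-hand thread, 6 mm pitch, 0.8 mm up-and-down play once caught. The bolt first rests on the thread's spiral crest; past the crest's end it can drop 6 mm. Held too high when then turned forward, it catches on the crest instead of going under it.
- reagent: bystander: small amber bottle, 56 mm across, 105 mm tall, standing; origin at the centre of its underside
- spanner: bystander: steel spanner 160 mm long lying flat on the bench, along its own x
- cartridge: bystander: white plastic filter cartridge, 48 mm across, 78 mm tall, standing; origin at the centre of its underside
Mind the look-alikes: they are no part of the job. Of the things like the housing, leave any that is brown; of the rest the larger one is meant.

How it is judged:
On the way:
1. the bolt has been turned backward off the end of the crest and has dropped by one thread (value of joint bolt_turn above 0 rad and value of joint bolt_lift below -0.0042 m), for 0.1 s.
At the end, for the whole second after the job is handed in: the bolt stands about one turn forward of the end of the crest where it dropped (bolt_turn between -7.3 and -4.8, the crest's end being at about 0), caught in the thread (bolt_lift between -14.5 and -9 mm), still (under 10 mm/s and 0.1 rad/s), with the fingers still holding it with more than 2 N (value of joint bolt_turn between -7.3 and -4.8 rad and value of joint bolt_lift between -0.0145 and -0.009 m and contact force between the fingers and tbolt above 2 N and linear speed of tbolt below 0.01 m/s and angular speed of tbolt below 0.1 rad/s); the arm keeps its last pose, push and grip.
It fails at once if the bolt is pulled up out of the boss (more than 8 mm above the crest) (value of joint bolt_lift above 0.008 m).
It fails at once if the bolt is turned on backward well past the drop (over about a third of a turn) (value of joint bolt_turn above 2.1 rad).
It fails at once if a bystander is moved by more than 25 mm (distance of any of reagent, spanner, cartridge from where it was at the start of the episode above 0.025 m).
It also fails if it takes over 72 s, if anything falls off the work surface, if the arm or the gripper's body presses on something with over 40 N, if the wrist force passes 120 N, or if a joint passes its speed limit or range.

ROBOT

A 6-joint arm with a two-finger parallel gripper is mounted at the origin on the work surface. World frame = base frame: x ahead of the robot, y to its left, z up, the work surface at z = 0. Lengths are in m, angles in rad, forces in N, time in s.
With the tool pointing down it reaches from about 0.3 to 0.775 m from the base axis. Payload 14.6 kg.
Tool frame: the origin (TCP) lies at the very end of the fingers, on their centre line; the grasp point (between the pads) lies 19 mm behind it; z points along the fingers, x is the direction in which the jaws open and shut, and the axes are right-handed (so a half turn about z gives the same grasp; the last joint's range is limited). The gripper opens to 94 mm and grips with 3 to 60 N. Pads are 16 mm wide; open, the fingers measure 119 mm over their backs; the gripper's body (75 mm by 177 mm) begins 78 mm behind the grasp point.
Start: joints at [1.141, 0.3, 1.521, -0, 1.321, -0.067], TCP at [0.195, 0.514, 0.205] pointing down, gripper open.
Joint ranges: [-3.03, 3.03], [-0.79, 2.21], [0.23, 2.52], [-1.04, 4.18], [0, 3.07], [-2.55, 2.55]. Speed limits (rad/s): [2.22, 2.22, 2.57, 3.14, 3.14, 3.14].

INTERFACE

Orientations are given as [roll, pitch, yaw] about the fixed x, y, z axes, in that order (R = Rz(yaw) Ry(pitch) Rx(roll)).
In Python, from station import ctrl gives the robot as it stands.
- The arm moves only by the shell command python3 -m inch 'ROWS' [FORCE]. ROWS is JSON, one flat list of numbers, 7 for each row, row after row: the shift along the tool's x, y, z in cm, then the turn, a rotation vector about the tool's x, y, z in rad, then the opening, from 0 (shut) to 1 (fully open). In form: [tx, ty, tz, wx, wy, wz, claw, tx, ty, tz, wx, wy, wz, claw, ...]. A call has 1 to 20 rows; each row shifts and turns the commanded pose from where the row before left it, along the tool's axes as they then stand; what a row does not reach is not made up. A row lasts 1/8 s, in which the tool goes at most 62.5 mm and 10.7 degrees, less where a joint would pass 70% of its speed; a pose out of reach is approached as far as the arm can. A call is refused whole if a number of a shift passes 6.25 or a number of a turn 0.188, either way. A call with a gripper value outside its range is refused whole. The fingers move at their own pace and stop on an object; FORCE is the grip in N (left out, the last holds). Time passes only in rows, so rows that do not move let the fingers close. It gives the time, the measured TCP pose, the force and the opening at its end, in the units of the state.
- ctrl.get_obs(): the state, without advancing time (a new reading comes with each control period).
- ctrl.camera(name): name is "side" or "top" or "wrist"; returns (picture, depth): 400x640x3 uint8, red, green, blue; 400x640 float32, m along the optical axis (not along the pixel's ray), 0 where there is no reading.
- ctrl.camera_params(name): a dict with "vertical_fov" (degrees; the focal length in pixels is half the picture's height over the tangent of half this angle, whatever the lens; pixels are square), "cx", "cy" (the principal point, pixels), "distortion" ([k1, k2, p1, p2, k3] as OpenCV has them; the pictures are not rectified), "camera_from_world" (4x4, takes a point from world to camera coordinates); the wrist camera has in their place "mount" (4x4, takes a point from camera to tool coordinates, whose origin is the TCP and whose axes are the tool frame's). Camera axes: x right, y down, z forward; pixel columns grow to the right and rows downward; lengths in m; the calibration is good to about 2 mm. A picture is of the moment at which its call begins: read the wrist's pose just before it. camera_params takes no time and is no camera call.
- ctrl.hand_in(): hands the job in, once; it reports no verdict.
Trained networks look in the newest picture that a camera, given by its name, has taken for a name from the list of things; names that differ only in an ending like _2 or _b are one class to them, and where a whole thing is asked for, a point or a joint stands for the part that bears it (a point fixed in the world has none). Each returns a list of dicts, best first, with "score" (0 to 1); they miss things now and then, are a little off and sometimes report something else, mostly with a low value. They report only what shows in the picture. A call takes as long as a camera call. They do not tell look-alikes from the thing itself.
- ctrl.spot_in(camera, label): "bbox" ([centre column, centre row, width, height] in pixels, round what is visible of it).
- ctrl.place_of(camera, label): "centre" ([column, row] in pixels: a listed point, or the origin of a listed thing).
The state is a dict: "time_s": time; "qpos": joint angles; "joint_vel": joint speeds; "tau": joint torques, N m; "ee_pos": TCP position; "eef_rot": TCP orientation; "force": force on the tool from outside, world axes, zero at the start; "moment": the same for the moment, N m; "grip_width": finger opening in m.
Only numpy, scipy, OpenCV 4.12 (cv2) and the standard library are available. Lean on these libraries where they do the work, as an engineer would, in place of code of your own. Each camera call takes 0.05 s, during which the arm holds its last target. There are 200 camera calls.

## Working session

There is one attempt and no reset: what is moved stays moved. The work goes in short steps, Python scripts to look and compute and a shell command to move; the robot and the scene stay as the last step left them, time stands still between calls to the robot, and variables do not carry over. Pictures are saved under pics/ and viewed, about 8 in all and at most 12, crops included, and the job is handed in when it is done.

```bash
mkdir -p pics; ls
cat > h.py <<'E'
import numpy as np, cv2
from station import ctrl
from scipy.spatial.transform import Rotation as R
def cam(n):
    o=ctrl.get_obs(); im,d=ctrl.camera(n); p=ctrl.camera_params(n)
    f=im.shape[0]/2/np.tan(np.radians(p["vertical_fov"])/2)
    K=np.array([[f,0,p["cx"]],[0,f,p["cy"]],[0,0,1]])
    if "mount" in p:
        T=np.eye(4);T[:3,:3]=R.from_euler('xyz',o["eef_rot"]).as_matrix();T[:3,3]=o["ee_pos"]
        W=T@np.array(p["mount"])
    else: W=np.linalg.inv(np.array(p["camera_from_world"]))
    return im,d,K,np.array(p["distortion"],float),W
def ray(K,D,W,uv):
    q=cv2.undistortPoints(np.array([[uv]],float),K,D)[0,0]
    return W[:3,3],W[:3,:3]@np.array([q[0],q[1],1.])
def at_z(K,D,W,uv,z):
    o,r=ray(K,D,W,uv); return o+r*(z-o[2])/r[2]
def at_d(K,D,W,uv,d):
    o,r=ray(K,D,W,uv); return o+r*d[int(round(uv[1])),int(round(uv[0]))]
def save(n,im): cv2.imwrite('pics/'+n+'.png',im[:,:,::-1])
E
python3 - <<'E'
from h import *
np.set_printoptions(precision=4,suppress=True)
ims=[]
for c in ("top","side"):
    im,d,K,D,W=cam(c); ims.append(im); print(c,W[:3,3])
    for l,z in (("tbolt",.136),("boss_top",.09),("housing",0),("reagent",0),("cartridge",0),("spanner",0)):
        for r in ctrl.place_of(c,l)[:4]:
            uv=r["centre"]
            if 0<=uv[0]<639 and 0<=uv[1]<399: print(l,round(r["score"],2),np.round(uv,1),at_z(K,D,W,uv,z),at_d(K,D,W,uv,d))
save("a_top",ims[0]); save("a_side",ims[1])
o=ctrl.get_obs();print(o)
print(ctrl.camera_params("wrist"))
E
```

```text
pics
top [0.4752 0.0489 1.1928]
tbolt 0.83 [367.2  82.5] [ 0.8271 -0.0277  0.136 ] [ 0.8225 -0.0267  0.1498]
tbolt 0.64 [363.9 262.3] [ 0.4246 -0.009   0.136 ] [ 0.4213 -0.0127  0.0685]
tbolt 0.44 [369.8 191. ] [ 0.5798 -0.0262  0.136 ] [ 0.5786 -0.0253  0.1482]
boss_top 0.92 [363.6 269.1] [ 0.4071 -0.0104  0.09  ] [ 0.4083 -0.0094  0.1096]
boss_top 0.68 [365.4  84.1] [ 0.8386 -0.0266  0.09  ] [ 0.8236 -0.0235  0.1354]
boss_top 0.59 [367.4 197.1] [ 0.5704 -0.0235  0.09  ] [ 0.5653 -0.0196  0.1491]
housing 0.94 [367.5 199.7] [ 0.5716 -0.0295  0.    ] [ 0.5642 -0.0234  0.0921]
housing 0.94 [364.2  99.7] [ 0.8272 -0.0285  0.    ] [ 0.8069 -0.0241  0.0689]
housing 0.74 [365.7 269.3] [ 0.401  -0.0204  0.    ] [ 0.4077 -0.0141  0.1078]
reagent 0.91 [299.3 225.6] [0.5108 0.1409 0.    ] [0.5076 0.1328 0.1054]
reagent 0.24 [332.7 156.4] [0.6825 0.0547 0.    ] [0.6714 0.0544 0.0641]
cartridge 0.7 [329.9 158.2] [0.6781 0.0618 0.    ] [0.668  0.0612 0.0591]
spanner 0.59 [332.9 158.1] [0.6782 0.0543 0.    ] [0.6684 0.054  0.0572]
side [ 0.1056 -0.6244  0.5768]
tbolt 0.73 [402.4 178.9] [ 0.8325 -0
[... 1082 characters left out ...]
rray([ 0.0002, -0.0003, -0.0017, -0.001 , -0.0012,  0.0003]), 'tau': array([ -0.0005, -53.158 , -35.2889,   0.0707,   0.0214,   0.    ]), 'ee_pos': array([0.1952, 0.5142, 0.2054]), 'eef_rot': array([-3.1416,  0.    ,  1.208 ]), 'force': array([ 0.3251, -0.4815, -0.36  ]), 'moment': array([ 0.0229, -0.0253,  0.019 ]), 'grip_width': 0.09444842152744524}
{'vertical_fov': 58.830487192082764, 'cx': 314.2213719218792, 'cy': 200.31883459224105, 'distortion': array([-0.0497,  0.    ,  0.    ,  0.    ,  0.    ]), 'mount': array([[ 1.    , -0.0001,  0.0006, -0.0002],
       [-0.0001,  0.9697,  0.2444, -0.0702],
       [-0.0006, -0.2444,  0.9697, -0.1795],
       [ 0.    ,  0.    ,  0.    ,  1.    ]])}
```

Run:
```python
import cv2
a=cv2.imread('pics/a_top.png');b=cv2.imread('pics/a_side.png')
cv2.imwrite('pics/b_top.png',cv2.resize(a[40:320,220:480],None,fx=2.1,fy=2.1,interpolation=cv2.INTER_CUBIC))
cv2.imwrite('pics/b_side.png',cv2.resize(b[140:320,200:460],None,fx=3,fy=3,interpolation=cv2.INTER_CUBIC))
```

```text
(no output)
```

View pics/b_top.png

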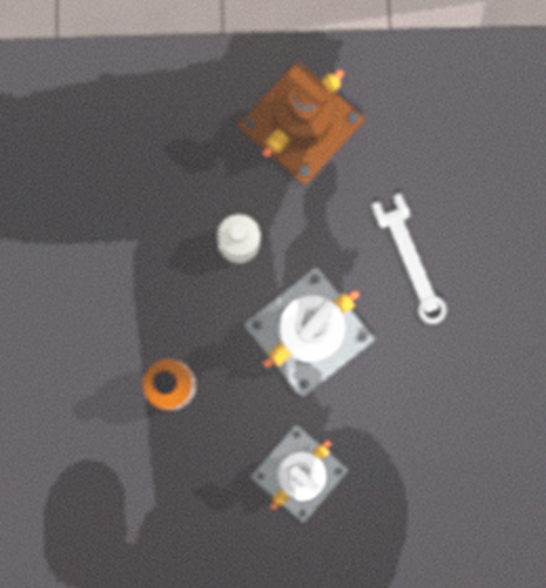

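View pics/b_side.png

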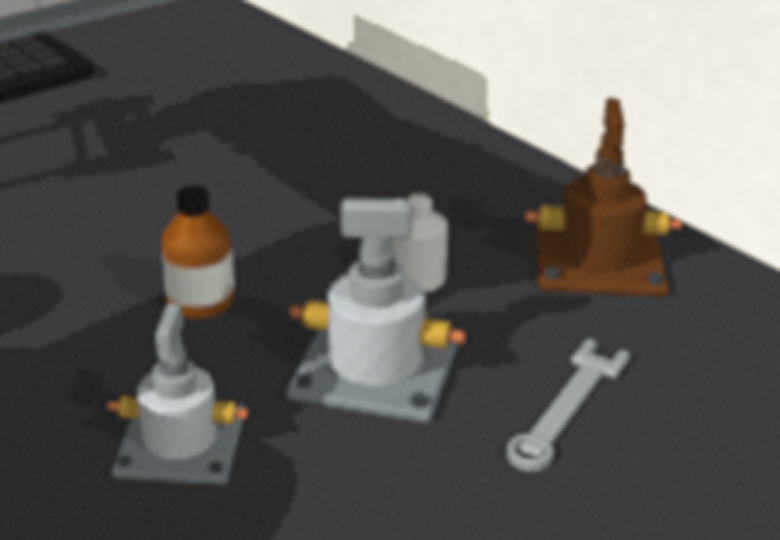

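The picture shows three housings. The brown one is at the top. The small grey one is at bottom left, near x 0.40. The target is the larger grey one in the middle, at about (0.575, -0.027), with its bar diagonal in the top view at about (315,320). Next I fit the bar from depth.

```bash
cat >> h.py <<'E'
def cloud(im,d,K,D,W):
    v,u=np.mgrid[0:400,0:640]; uv=np.stack([u,v],-1).reshape(-1,1,2).astype(float)
    q=cv2.undistortPoints(uv,K,D).reshape(400,640,2)
    P=np.concatenate([q,np.ones((400,640,1))],-1)*d[...,None]
    return (P@W[:3,:3].T+W[:3,3]), d>0
def fit(c,c0,z0,z1,r=.045):
    im,d,K,D,W=cam(c); P,ok=cloud(im,d,K,D,W)
    m=ok&(P[...,2]>z0)&(P[...,2]<z1)&(np.hypot(P[...,0]-c0[0],P[...,1]-c0[1])<r)
    q=P[m]; (cx,cy),(w,h),a=cv2.minAreaRect(q[:,:2].astype(np.float32))
    e,v=np.linalg.eigh(np.cov(q[:,:2].T))
    print(c,len(q),'mean',q.mean(0).round(4),'rect',round(cx,4),round(cy,4),round(w,4),round(h,4),round(a,1),'yaw',np.degrees(np.arctan2(v[1,1],v[0,1])).round(1),'sd',np.sqrt(e).round(4),'z95',np.percentile(q[:,2],[50,95]).round(4))
    return im
E
python3 - <<'E'
from h import *
fit("top",(.577,-.026),.125,.18); fit("side",(.577,-.026),.12,.18)
# IK-free: q0 estimate
E
```

```text
top 152 mean [ 0.576  -0.0257  0.1469] rect 0.5766 -0.0262 0.0139 0.0499 48.9 yaw 138.7 sd [0.0041 0.0148] z95 [0.1475 0.1507]
side 298 mean [ 0.5724 -0.0337  0.1366] rect 0.5737 -0.0323 0.014 0.05 52.5 yaw 140.4 sd [0.0029 0.0144] z95 [0.1374 0.1472]
```

```bash
python3 -m inch '[-2.3,3.43,0,0,0,0,1,-2.3,3.43,0,0,0,0,1,-2.3,3.43,0,0,0,0,1,-2.3,3.43,0,0,0,0,1,-2.3,3.43,0,0,0,0,1,-2.3,3.43,0,0,0,0,1,-2.3,3.43,0,0,0,0,1,-2.3,3.43,0,0,0,0,1,-2.3,3.43,0,0,0,0,1,-2.3,3.43,0,0,0,0,1,-2.3,3.43,0,0,0,0,1,-2.3,3.43,0,0,0,0,1,-2.3,3.43,0,0,0,0,1,-2.3,3.43,0,0,0,0,1,-2.3,3.43,0,0,0,0,1,-2.3,3.43,0,0,0,0,1,0,0,0,0,0,0.176,1,0,0,0,0,0,0.177,1,0,0,0,0,0,0,1,0,0,0,0,0,0,1]' 30
python3 - <<'E'
from h import *
o=ctrl.get_obs(); print(o["qpos"].round(3),o["ee_pos"].round(4),o["eef_rot"].round(3),o["force"].round(2))
im=fit("wrist",(.577,-.026),.13,.18); save("w1",im)
E
```

```text
time_s: 3.3
ee_pos: [0.5777, -0.0245, 0.2055]
eef_rot: [3.142, -0.0, 0.859]
force: [-0.2, 0.9, -0.1]
grip_width: 0.094
[-0.106  0.363  1.438 -0.     1.341 -0.965] [ 0.5777 -0.0245  0.2055] [ 3.142 -0.     0.859] [-0.17  0.85 -0.14]
wrist 1410 mean [ 0.5749 -0.0255  0.1475] rect 0.5764 -0.0269 0.0138 0.0491 49.2 yaw 138.9 sd [0.004  0.0147] z95 [0.1482 0.1495]
```

```bash
python3 -m inch '[-0.24,0.05,1.5,0,0,0.005,1,0,0,2,0,0,0,1,0,0,2,0,0,0,1,0,0,2,0,0,0,1,0,0,1.35,0,0,0,1,0,0,0,0,0,0,1]' 25
python3 - <<'E'
from h import *
im=fit("wrist",(.577,-.026),.13,.18); save("w2",im)
E
```

```text
time_s: 4.1
ee_pos: [0.5759, -0.0267, 0.1158]
eef_rot: [-3.14, 0.001, 0.85]
force: [0.3, 0.3, 0.5]
grip_width: 0.0943
wrist 3026 mean [ 0.5721 -0.0233  0.1472] rect 0.5745 -0.0254 0.014 0.0451 48.9 yaw 139.2 sd [0.004  0.0134] z95 [0.1481 0.1493]
```

View pics/w2.png

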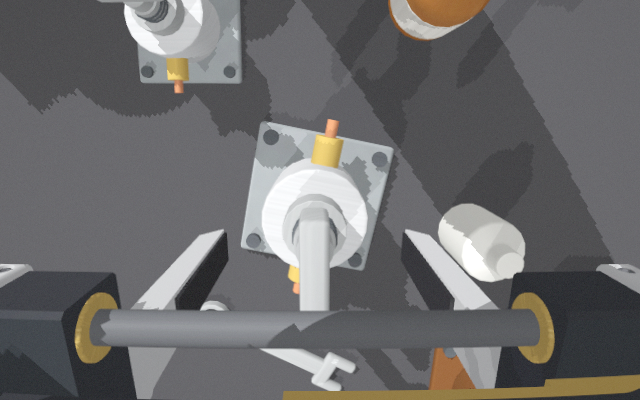

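The bar sits at column ~314, midway between the fingers (227 and 402), and it lines up with the tool. I'll close the gripper.

```bash
python3 -m inch '[0,0,0,0,0,0,0,0,0,0,0,0,0,0,0,0,0,0,0,0,0,0,0,0,0,0,0,0,0,0,0,0,0,0,0,0,0,0,0,0,0,0]' 25
python3 - <<'E'
from h import *
o=ctrl.get_obs(); print(o["ee_pos"].round(4),o["force"].round(2),o["moment"].round(3),o["grip_width"],o["qpos"].round(3))
E
python3 -m inch '[0,0,0.05,0,0,0,0,0,0,0,0,0,0,0]'
```

```text
time_s: 4.9
ee_pos: [0.5765, -0.0268, 0.1169]
eef_rot: [3.142, 0.0, 0.85]
force: [0.3, -0.2, -0.8]
grip_width: 0.0373
[ 0.5765 -0.0268  0.1169] [ 0.35 -0.16 -0.83] [ 0.049 -0.046  0.003] 0.037311710835877226 [-0.11   0.444  1.539 -0.     1.159 -0.96 ]
time_s: 5.15
ee_pos: [0.5761, -0.027, 0.1163]
eef_rot: [-3.141, 0.001, 0.85]
force: [0.1, -1.5, 0.9]
grip_width: 0.019
```

```bash
python3 -m inch '[0,0,0,0,0,0,0,0,0,0,0,0,0,0,0,0,0,0,0,0,0]'; python3 -m inch '[0,0,0.05,0,0,0,0,0,0,0,0,0,0,0]';python3 -m inch '[0,0,0.05,0,0,0,0,0,0,0,0,0,0,0]'
```

```text
time_s: 5.52
ee_pos: [0.5762, -0.027, 0.1163]
eef_rot: [-3.141, 0.001, 0.85]
force: [-4.3, -3.6, 0.0]
grip_width: 0.0187
time_s: 5.78
ee_pos: [0.5762, -0.027, 0.116]
eef_rot: [-3.141, 0.001, 0.85]
force: [-4.8, -4.7, 2.4]
grip_width: 0.0186
time_s: 6.02
ee_pos: [0.5762, -0.0271, 0.1158]
eef_rot: [-3.141, 0.001, 0.85]
force: [-6.8, -4.0, 4.3]
grip_width: 0.0187
```

Run:
```python
from h import *
im=fit("wrist",(.577,-.026),.13,.18); save("w3",im)
```

```text
wrist 6041 mean [ 0.5715 -0.0228  0.1518] rect 0.575 -0.0263 0.0415 0.041 5.5 yaw 46.3 sd [0.01   0.0106] z95 [0.1481 0.1748]
```

View pics/w3.png

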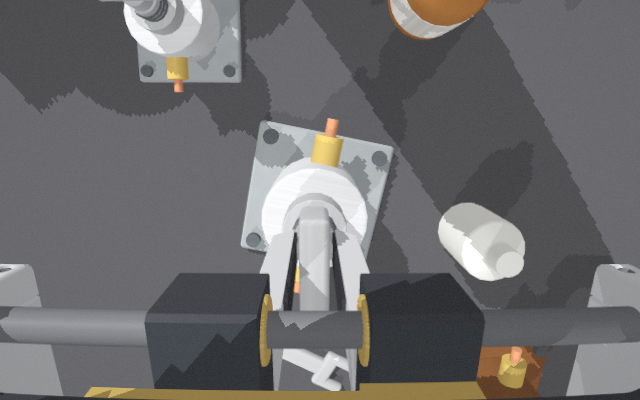

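The reading of 18.7 mm means the fingertips are closing on the 20 mm neck below the bar. I'll open, raise about 11 mm so the pads cover only the bar, and grip again.

```bash
python3 -m inch '[0,0,0,0,0,0,0.4,0,0,0,0,0,0,0.4,-0.05,0,-0.55,0,0,0,0.4,0,0,-0.55,0,0,0,0.4,0,0,0,0,0,0,0,0,0,0,0,0,0,0,0,0,0,0,0,0,0,0,0,0,0,0,0,0,0,0,0,0,0,0,0]' 25
python3 - <<'E'
from h import *
o=ctrl.get_obs(); print(o["ee_pos"].round(4),o["force"].round(2),o["moment"].round(3),o["grip_width"])
E
```

```text
time_s: 7.2
ee_pos: [0.5761, -0.0271, 0.1264]
eef_rot: [-3.141, -0.0, 0.85]
force: [-0.4, 0.3, -0.7]
grip_width: 0.0141
[ 0.5761 -0.0271  0.1264] [-0.45  0.27 -0.69] [ 0.093 -0.018  0.002] 0.01408451572432588
```

```bash
python3 -m inch '[0,0,0.05,0,0,0,0,0,0,0,0,0,0,0]'; python3 -m inch '[0,0,0.05,0,0,0,0,0,0,0,0,0,0,0]'
```

```text
time_s: 7.45
ee_pos: [0.5761, -0.0271, 0.1261]
eef_rot: [-3.142, -0.0, 0.85]
force: [-1.0, 1.0, 2.6]
grip_width: 0.0138
time_s: 7.7
ee_pos: [0.5761, -0.0271, 0.1258]
eef_rot: [3.142, -0.0, 0.85]
force: [-2.5, 1.5, 5.3]
grip_width: 0.0138
```

```bash
python3 -m inch '[0,0,0,0,0,-0.1,0,0,0,0,0,0,-0.1,0,0,0,0,0,0,0,0]'; python3 -m inch '[0,0,0,0,0,-0.1,0,0,0,0,0,0,-0.1,0,0,0,0,0,0,0,0]'
```

```text
time_s: 8.07
ee_pos: [0.5761, -0.0271, 0.1259]
eef_rot: [3.141, -0.0, 1.052]
force: [-3.0, 0.7, 6.0]
grip_width: 0.0135
time_s: 8.45
ee_pos: [0.5761, -0.0272, 0.126]
eef_rot: [3.141, 0.0, 1.251]
force: [-4.0, 0.5, 6.5]
grip_width: 0.0136
```

```bash
python3 -m inch '[0,0,0,0,0,-0.1,0,0,0,0,0,0,0,0]'; python3 -m inch '[0,0,0,0,0,-0.1,0,0,0,0,0,0,0,0]';  python3 -m inch '[0,0,0,0,0,-0.1,0,0,0,0,0,0,0,0]'
```

```text
time_s: 8.7
ee_pos: [0.5761, -0.0272, 0.1261]
eef_rot: [3.141, 0.0, 1.351]
force: [-4.7, 1.0, 7.9]
grip_width: 0.0141
time_s: 8.95
ee_pos: [0.5761, -0.0272, 0.1261]
eef_rot: [3.141, 0.0, 1.451]
force: [-4.8, 0.6, 8.8]
grip_width: 0.0141
time_s: 9.2
ee_pos: [0.5761, -0.0272, 0.1261]
eef_rot: [3.141, 0.0, 1.551]
force: [-4.0, -0.5, 8.6]
grip_width: 0.0139
```

```bash
python3 -m inch '[0,0,-0.02,0,0,-0.1,0,0,0,0,0,0,0,0]'; python3 -m inch '[0,0,0,0,0,-0.1,0,0,0,0,0,0,0,0]';  python3 -m inch '[0,0,0,0,0,-0.1,0,0,0,0,0,0,0,0]'
```

```text
time_s: 9.45
ee_pos: [0.5761, -0.0273, 0.1263]
eef_rot: [3.141, 0.0, 1.651]
force: [-5.5, -0.3, 8.2]
grip_width: 0.0137
time_s: 9.7
ee_pos: [0.5761, -0.0273, 0.1263]
eef_rot: [3.141, 0.0, 1.751]
force: [-5.4, 1.2, 8.9]
grip_width: 0.0136
time_s: 9.95
ee_pos: [0.5761, -0.0273, 0.1263]
eef_rot: [3.141, 0.0, 1.851]
force: [-4.7, 0.8, 8.3]
grip_width: 0.0136
```

```bash
python3 -m inch '[0,0,0,0,0,-0.1,0,0,0,0,0,0,0,0]'; python3 -m inch '[0,0,0,0,0,-0.1,0,0,0,0,0,0,0,0]';  python3 -m inch '[0,0,0,0,0,-0.1,0,0,0,0,0,0,0,0]'
```

```text
time_s: 10.2
ee_pos: [0.5761, -0.0273, 0.1265]
eef_rot: [3.141, 0.0, 1.951]
force: [-5.4, -1.7, 7.7]
grip_width: 0.0138
time_s: 10.45
ee_pos: [0.5761, -0.0273, 0.1265]
eef_rot: [3.141, 0.0, 2.051]
force: [-6.4, -0.6, 11.0]
grip_width: 0.0136
time_s: 10.7
ee_pos: [0.5761, -0.0274, 0.1265]
eef_rot: [3.141, 0.001, 2.151]
force: [-5.8, -0.7, 10.8]
grip_width: 0.0138
```

```bash
python3 -m inch '[0,0,-0.02,0,0,-0.1,0,0,0,0,0,0,0,0]'; python3 -m inch '[0,0,0,0,0,-0.1,0,0,0,0,0,0,0,0]'
python3 - <<'E'
from h import *
o=ctrl.get_obs(); print(o["qpos"].round(3))
E
```

```text
time_s: 10.95
ee_pos: [0.5761, -0.0274, 0.1256]
eef_rot: [-3.141, 0.0, 2.249]
force: [0.7, -1.9, -2.5]
grip_width: 0.0137
time_s: 11.2
ee_pos: [0.5761, -0.0274, 0.1255]
eef_rot: [-3.141, 0.0, 2.348]
force: [-0.1, -1.6, -3.1]
grip_width: 0.0136
[-0.111  0.434  1.532 -0.     1.176 -2.458]
```

The support force fell from +11 N to -3 N at yaw ≈2.2, so the bolt is past the crest end and hangs in the grip. I'll carry it down until it seats.

```bash
python3 -m inch '[0,0,0.2,0,0,0,0,0,0,0.2,0,0,0,0,0,0,0,0,0,0,0]'; python3 -m inch '[0,0,0.06,0,0,0,0,0,0,0,0,0,0,0]'; python3 -m inch '[0,0,0.05,0,0,0,0,0,0,0,0,0,0,0]'; python3 -m inch '[0,0,0.05,0,0,0,0,0,0,0,0,0,0,0]'
```

```text
time_s: 11.58
ee_pos: [0.5761, -0.0274, 0.1218]
eef_rot: [-3.141, 0.0, 2.349]
force: [-1.5, -5.2, -1.4]
grip_width: 0.014
time_s: 11.82
ee_pos: [0.5761, -0.0274, 0.1215]
eef_rot: [-3.141, 0.0, 2.349]
force: [-2.1, -5.6, 1.5]
grip_width: 0.0137
time_s: 12.08
ee_pos: [0.5762, -0.0273, 0.1213]
eef_rot: [-3.142, 0.0, 2.35]
force: [-3.6, -4.7, 4.9]
grip_width: 0.0137
time_s: 12.32
ee_pos: [0.5761, -0.0274, 0.1211]
eef_rot: [-3.142, 0.001, 2.349]
force: [-5.0, -5.1, 7.1]
grip_width: 0.0137
```

```bash
python3 -m inch '[0,0,-0.1,0,0,0,0.45,0,0,0,0,0,0,0.45,0,0,0,0,0,0,0.45,0,0,0,0,0,0,0.45]'
python3 - <<'E'
from h import *
im=fit("wrist",(.577,-.026),.12,.152,.02)
E
```

```text
time_s: 12.82
ee_pos: [0.5761, -0.027, 0.1212]
eef_rot: [3.142, -0.0, 2.35]
force: [0.3, 0.4, -0.0]
grip_width: 0.0422
wrist 2173 mean [ 0.5771 -0.0266  0.1436] rect 0.5772 -0.0262 0.0398 0.0141 44.1 yaw -135.3 sd [0.004  0.0113] z95 [0.1437 0.1448]
```

The bar top is 4.5 mm lower than at the start, so the drop is confirmed. I'll regrip, push lightly and turn forward, following the pitch (about 0.95 mm per rad).

```bash
python3 -m inch '[0,0,0,0,0,0,0,0,0,0,0,0,0,0,0,0,0,0,0,0,0,0,0,0,0,0,0,0,0,0,0.05,0,0,0,0,0,0,0.05,0,0,0,0,0,0,0,0,0,0,0]' 25; python3 -m inch '[0,0,0.01,0,0,0.1,0,0,0,0.01,0,0,0.1,0,0,0,0.01,0,0,0.1,0,0,0,0,0,0,0,0]'; python3 -m inch '[0,0,0.01,0,0,0.1,0,0,0,0.01,0,0,0.1,0,0,0,0.01,0,0,0.1,0,0,0,0,0,0,0,0]'
```

```text
time_s: 13.75
ee_pos: [0.5763, -0.0273, 0.1207]
eef_rot: [3.141, 0.001, 2.35]
force: [-1.9, -2.0, 5.7]
grip_width: 0.014
time_s: 14.25
ee_pos: [0.5763, -0.0273, 0.1205]
eef_rot: [3.141, 0.001, 2.048]
force: [-2.4, -1.9, 4.3]
grip_width: 0.0139
time_s: 14.75
ee_pos: [0.5763, -0.0272, 0.1201]
eef_rot: [3.141, 0.0, 1.748]
force: [-2.2, -1.3, 6.2]
grip_width: 0.0138
```

```bash
python3 -m inch '[0,0,0.017,0,0,0.17,0,0,0,0.017,0,0,0.17,0,0,0,0.017,0,0,0.17,0,0,0,0.017,0,0,0.17,0,0,0,0.017,0,0,0.17,0,0,0,0.017,0,0,0.17,0,0,0,0,0,0,0,0]';python3 -m inch '[0,0,0.017,0,0,0.17,0,0,0,0.017,0,0,0.17,0,0,0,0.017,0,0,0.17,0,0,0,0.017,0,0,0.17,0,0,0,0.017,0,0,0.17,0,0,0,0.017,0,0,0.17,0,0,0,0,0,0,0,0]'
```

```text
time_s: 15.62
ee_pos: [0.5763, -0.0272, 0.119]
eef_rot: [3.141, -0.0, 0.731]
force: [-0.4, -0.7, 6.2]
grip_width: 0.0137
time_s: 16.5
ee_pos: [0.5763, -0.0272, 0.1181]
eef_rot: [-3.142, -0.001, -0.288]
force: [-0.1, -0.8, 7.0]
grip_width: 0.0141
```

```bash
python3 -m inch '[0,0,0.017,0,0,0.17,0,0,0,0.017,0,0,0.17,0,0,0,0.017,0,0,0.17,0,0,0,0.017,0,0,0.17,0,0,0,0.017,0,0,0.17,0,0,0,0.017,0,0,0.17,0,0,0,0,0,0,0,0]';python3 -m inch '[0,0,0.017,0,0,0.17,0,0,0,0.017,0,0,0.17,0,0,0,0.017,0,0,0.17,0,0,0,0.017,0,0,0.17,0,0,0,0.017,0,0,0.17,0,0,0,0,0,0,0,0]'
python3 - <<'E'
from h import *
print(ctrl.get_obs()["qpos"].round(3))
E
```

```text
time_s: 17.38
ee_pos: [0.5763, -0.0272, 0.1171]
eef_rot: [-3.141, -0.0, -1.308]
force: [-0.5, -2.6, 6.3]
grip_width: 0.0139
time_s: 18.12
ee_pos: [0.5764, -0.0272, 0.1162]
eef_rot: [-3.141, 0.0, -2.156]
force: [-1.9, -1.1, 7.1]
grip_width: 0.0139
[-0.111  0.444  1.54  -0.     1.156  2.045]
```

Turned 4.5 rad forward so far. The wrist is near its limit, so I'll open fully, swing the wrist half a turn back around the bar and regrip.

```bash
python3 -m inch '[0,0,-0.05,0,0,0,1,0,0,0,0,0,0,1,0,0,0,0,0,0,1,0,0,0,0,0,0,1,0,0,0,0,0,0,1,0,0,0,0,0,0,1,0,0,0,0,0,0,1,0,0,0,0,0,0,1]'
python3 - <<'E'
from h import *
fit("wrist",(.577,-.026),.12,.15,.02)
E
```

```text
time_s: 19.12
ee_pos: [0.5761, -0.0271, 0.1163]
eef_rot: [-3.142, 0.0, -2.16]
force: [0.2, 0.1, 0.5]
grip_width: 0.0908
wrist 2174 mean [ 0.5768 -0.0277  0.1392] rect 0.5761 -0.0273 0.014 0.0399 56.8 yaw 146.0 sd [0.004  0.0112] z95 [0.1393 0.1404]
```

```bash
python3 -m inch '[0,0,0,0,0,-0.185,1,0,0,0,0,0,-0.185,1,0,0,0,0,0,-0.185,1,0,0,0,0,0,-0.185,1,0,0,0,0,0,-0.185,1,0,0,0,0,0,-0.185,1,0,0,0,0,0,-0.185,1,0,0,0,0,0,-0.185,1,0,0,0,0,0,-0.185,1,0,0,0,0,0,-0.185,1,0,0,0,0,0,-0.185,1,0,0,0,0,0,-0.185,1,0,0,0,0,0,-0.185,1,0,0,0,0,0,-0.185,1,0,0,0,0,0,-0.185,1,0,0,0,0,0,-0.185,1,0,0,0,0,0,-0.182,1,0,0,0,0,0,0,1,0,0,0,0,0,0,1]'
python3 - <<'E'
from h import *
fit("wrist",(.577,-.026),.12,.15,.02)
E
```

```text
time_s: 21.55
ee_pos: [0.5761, -0.0271, 0.1162]
eef_rot: [-3.142, -0.0, 0.978]
force: [-0.8, 0.1, 0.7]
grip_width: 0.094
wrist 2171 mean [ 0.5757 -0.0267  0.1393] rect 0.5762 -0.0271 0.0139 0.0399 55.6 yaw 146.3 sd [0.0039 0.0113] z95 [0.1394 0.1405]
```

```bash
python3 -m inch '[0,0,0,0,0,0,0,0,0,0,0,0,0,0,0,0,0,0,0,0,0,0,0,0,0,0,0,0,0,0,0,0,0,0,0,0,0,0,0,0,0,0,0,0,0,0,0,0,0,0,0,0,0,0,0,0,0,0,0,0,0,0,0,0,0,0,0,0,0,0,0,0,0,0,0,0,0,0,0,0,0,0,0,0,0,0,0.05,0,0,0,0,0,0,0,0,0,0,0]' 25; python3 -m inch '[0,0,0.017,0,0,0.17,0,0,0,0.017,0,0,0.17,0,0,0,0.017,0,0,0.17,0,0,0,0.017,0,0,0.17,0,0,0,0.017,0,0,0.17,0,0,0,0,0,0,0,0]'
```

```text
time_s: 23.35
ee_pos: [0.5761, -0.0272, 0.1159]
eef_rot: [3.142, -0.0, 0.982]
force: [-1.6, 0.8, 3.1]
grip_width: 0.0135
time_s: 24.1
ee_pos: [0.5763, -0.0271, 0.115]
eef_rot: [-3.142, -0.0, 0.133]
force: [-0.3, 0.6, 3.1]
grip_width: 0.0137
```

```bash
python3 -m inch '[0,0,0.017,0,0,0.17,0,0,0,0.017,0,0,0.17,0,0,0,0.017,0,0,0.17,0,0,0,0.017,0,0,0.17,0,0,0,0.017,0,0,0.17,0,0,0,0,0,0,0,0,0,0,0,0,0,0,0]'
python3 - <<'E'
from h import *
im=fit("wrist",(.577,-.026),.12,.15,.02); save("w4",im)
s,*_=cam("side"); save("s4",cv2.resize(s[140:320,200:460],None,fx=3,fy=3))
E
```

```text
time_s: 24.98
ee_pos: [0.5764, -0.0271, 0.1142]
eef_rot: [-3.141, -0.001, -0.712]
force: [2.2, 0.8, 2.8]
grip_width: 0.0138
wrist 3385 mean [ 0.5792 -0.024   0.1372] rect 0.5802 -0.0269 0.0395 0.0333 73.9 yaw 52.2 sd [0.008  0.0098] z95 [0.1373 0.1473]
```

View pics/s4.png

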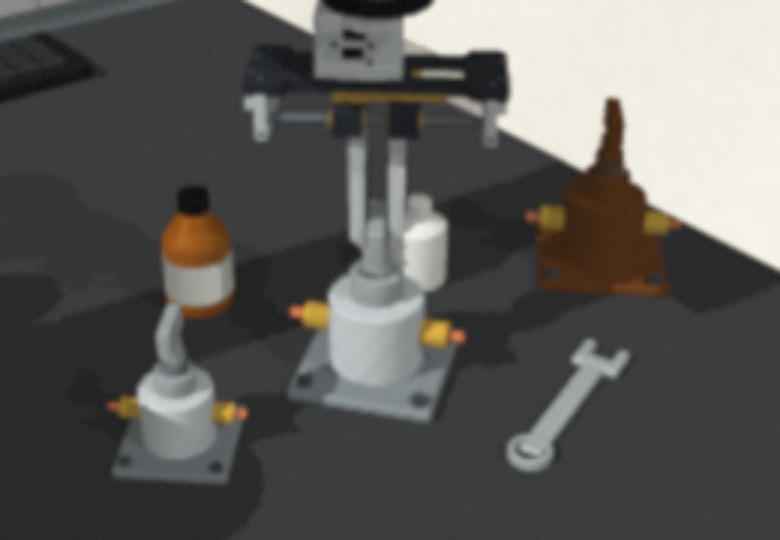

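The bolt is seated low and still held by its bar. The bottle, cartridge and spanner look unmoved. Forward turn totals 6.2 rad and the bar top is about 11 mm below its start, so I'm handing in.

```bash
python3 -c "
from station import ctrl
o=ctrl.get_obs();print(o['time_s'],abs(o['joint_vel']).max(),o['force'],o['grip_width']);print(ctrl.hand_in())"
```

```text
25.075 0.01986260802233613 [2.34719815 0.50914085 2.92147284] 0.014175073367579035
the job is handed in; nothing more can be done
None
```

The job is handed in at 25 s of the 72 s allowed, with the bolt well started and still held in the gripper; no verdict is reported.

- **Grip:** my first grip closed on the 20 mm neck (the fingers read 18.7 mm). I raised the tool 11 mm and gripped the bar again, reading 14 mm.
- **Backward:** I turned the bolt back under a light push, and the thread dropped after about 1.35 rad. The support force went from +11 N to -3 N. I turned about 0.1 rad more before stopping. After carrying the bolt down and letting go, the bar top was 4.5 mm below its start.
- **Forward:** I turned it 6.2 rad in total, with one regrip half a turn back around the bar. The bolt went down at about the thread pitch all the way.
- **Last checks:** the bar top was about 11 mm below its start, which puts `bolt_lift` at about -12 mm and `bolt_turn` at about -6. The grip was set to 25 N with the fingers at 14 mm, about 3 N was pushing down, and the arm was practically still. In the side picture the bottle, cartridge and spanner looked unmoved.
- **Weak check:** in the last wrist picture the fit of the bar's outline was spoiled by the fingers. That bar-top height comes from the middle of its depth readings and agrees with the tool's descent.

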